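Weigh and pack eyelet cartons into the corner of the scale tray

TASK

Tare the scale with its tray empty (blue key), then pack all the eyelet cartons into the tray, tight from the yellow corner: fill the row along the far long wall first (three cartons, long sides along that wall), then start the second row in front of it from the left, pushing each carton home against the wall or the cartons already there, both ways, before bringing the next. When all are in with no gaps, press the yellow key to store the weight, then the green key to print the ticket, one key at a time; never press the red key, and leave the polish tin, jar and brush where they are.

Things in the scene. Friction and masses are not known exactly. Their poses are not given: they have to be found in the camera images.
- scale: grey bench scale, 220 x 330 mm, fixed to the bench, platform top 68 mm up, with an open blue-painted steel tray held firmly on it (it does not move). Origin at the centre of the underside; x and y axes run along the tray's short and long sides, z up. Tray: inside 194 mm (x) by 294 mm (y), walls 5 mm thick, inner floor 73 mm and rim 107 mm above the bench. The long far wall is on the +x side, away from the robot
- corner (a point): the yellow-painted reference corner of the tray (far left as the robot sees it): the point where the inner faces of the far (+x) wall and the left (+y) wall meet the inner floor. Axes as the scale's, so the inside of the tray lies at x from -194 to 0 mm and y from -294 to 0 mm in its frame
- place1 (a point): where the centre of the first carton comes when packed dead tight: 27.5 mm in from the far wall, 40 mm in from the left wall, 27.5 mm above the tray floor
- place2 (a point): where the centre of the second carton comes when packed dead tight: 27.5 mm in from the far wall, 120 mm in from the left wall, 27.5 mm above the tray floor
- place3 (a point): where the centre of the third carton comes when packed dead tight: 27.5 mm in from the far wall, 200 mm in from the left wall, 27.5 mm above the tray floor
- place4 (a point): where the centre of the fourth (second row) carton comes when packed dead tight: 82.5 mm in from the far wall, 40 mm in from the left wall, 27.5 mm above the tray floor
- place5 (a point): where the centre of the fifth (second row) carton comes when packed dead tight: 82.5 mm in from the far wall, 120 mm in from the left wall, 27.5 mm above the tray floor
- carton0: a sealed brown card carton of boot eyelets with orange tape and a white label, 80 x 55 x 55 mm, about 0.25 kg. Origin at its centre; its x axis runs along the 80 mm length. The 55 mm faces are alike, so it does not matter which of them is on top. Three to five of the cartons are there at a time; they start flat on the bench to the robot's right
- carton1: another such carton (may be absent)
- carton2: another such carton (may be absent)
- carton3: another such carton (may be absent)
- carton4: another such carton (may be absent)
- console: the scale's grey desk indicator, fixed to the bench left of the scale, 170 x 130 mm, top 40 mm up, with a display block 80 mm high at its far (+x) end and four round spring keys of 26 mm diameter. Origin at the centre of its underside, x towards the display
- key_tare (a joint): the blue tare key, pressed straight down: 0 when up, 0.006 m fully down at about 5 N; springs back. It counts as pressed beyond 0.004 m
- key_off (a joint): the red off (do not press) key, pressed straight down: 0 when up, 0.006 m fully down at about 5 N; springs back. It counts as pressed beyond 0.004 m
- key_store (a joint): the yellow store key, pressed straight down: 0 when up, 0.006 m fully down at about 5 N; springs back. It counts as pressed beyond 0.004 m
- key_print (a joint): the green print key, pressed straight down: 0 when up, 0.006 m fully down at about 5 N; springs back. It counts as pressed beyond 0.004 m
- key_tare_top (a point): centre of the top of the blue key cap. Keys stand 52 to 54 mm apart in a square: seen from the robot blue near left, red near right, yellow far left, green far right
- key_off_top (a point): centre of the top of the red key cap
- key_store_top (a point): centre of the top of the yellow key cap
- key_print_top (a point): centre of the top of the green key cap
- tin: flat red tin of boot polish, 94 mm diameter, 34 mm high, beyond the scale; leave alone
- jar: glass jar with a green cap, 64 mm diameter, 100 mm high, beyond the scale; leave alone
- brush: wooden shoe brush, 120 x 50 mm, 46 mm high, lying beyond the scale; leave alone
There are look-alikes about, which are no part of the job. What is shaped like the carton0 but pink or turquoise is not meant.

How it is judged:
By the outcome, as a careful person would: the job done as asked, in the order asked, and still so for the second after the job is handed in, with the robot touching nothing.
Of carton0, carton1, carton2, carton3, carton4 only 3 to 5 are there at a start; the rules pass over those that are not, and their reading is None.
At some moment in a run one of carton0, carton1, carton2, carton3, carton4 may be knocked a few centimetres aside while the robot is not near it.
Once in a run the grip may slacken for a moment while it holds something.
It also fails if it takes over 210 s, if anything falls off the work surface, if the arm or the gripper's body presses on something with over 40 N, if the wrist force passes 120 N, or if a joint passes its speed limit or range.

ROBOT

A 6-joint arm with a two-finger parallel gripper is mounted at the origin on the work surface. World frame = base frame: x ahead of the robot, y to its left, z up, the work surface at z = 0. Lengths are in mm, angles in degrees, forces in N, time in s.
With the tool pointing down it reaches from about 400 to 825 mm from the base axis. Payload 7 kg.
Tool frame: the origin (TCP) lies at the very end of the fingers, on their centre line; the grasp point (between the pads) lies 19 mm behind it; z points along the fingers, y is the line along which they close (so a half turn about z gives the same grasp; the last joint's range is limited). The gripper opens to 85 mm and grips with 20 to 120 N. Pads are 22 mm wide; open, the fingers measure 114 mm over their backs; the gripper's body (76 mm by 85 mm) begins 54 mm behind the grasp point. The pads swing forward as they close: fully open they stand 13 mm farther back than shut.
Start: joints at [-48.352, 20.546, 0.682, 0, -70.136, -16.507], TCP at [286.748, -611.041, 231.302] pointing down, gripper open.
Joint ranges: [-176.03, 176.03], [-82.01, 121.73], [-58.28, 71.71], [-173.87, 95.51], [-174.79, -0.11], [-173.66, 173.66]. Speed limits (degrees/s): [136.94, 136.94, 172.46, 180, 180, 180].

INTERFACE

Orientations are given as [roll, pitch, yaw] about the fixed x, y, z axes, in that order (R = Rz(yaw) Ry(pitch) Rx(roll)).
In Python, from rig import bot gives the robot as it stands. The module is installed in compiled form; this text tells all that it offers. Calls block until the motion is done:
- bot.reach(position, orientation): joint-space move of the TCP to a pose.
- bot.move_linear(position, attitude=None, velocity=150, until_force=None): straight line of the TCP; attitude=None keeps the orientation; velocity is the mean speed in mm/s. With until_force (N) it stops when the force on the tool has changed by that much, and returns True; else False.
- bot.set_joints(angles): joint-space move.
- bot.release() and bot.close(): open the fingers fully, or close them until they stop; the grip force is fixed at half the most.
- bot.pause(seconds).
- bot.ik(position, orientation): joint angles nearest the present ones, or None.
- bot.read_camera(name): name is "side" or "top"; returns a dict with "image" (400x640x3 uint8, red, green, blue), "depth" (400x640 float32, mm along the optical axis (not along the pixel's ray), 0 where there is no reading), "K" (3x3 intrinsics, pixels), "eye" and "rotation" of the camera in the world. Camera axes: x right, y down, z forward; pixel columns grow to the right and rows downward; lengths in mm; the calibration is good to about 2 mm. A picture is of the moment at which its call begins.
A pose or a line that the arm cannot do raises bot.MotionError and nothing moves.
- bot.hand_in(): hands the job in; it is judged then, once.
Readings, each from a call of its own:
- bot.get_clock(): time.
- bot.get_q(): joint angles.
- bot.get_dq(): joint speeds.
- bot.get_effort(): joint torques, N m.
- bot.get_position(): TCP position.
- bot.get_ee_rot(): TCP orientation.
- bot.get_force(): force on the tool from outside, world axes, zero at the start.
- bot.get_moment(): the same for the moment, N m.
- bot.get_opening(): opening from 0.0 (shut) to 1.0 (fully open).
- bot.get_grip_force(): force on a finger pad.
Only numpy, scipy, OpenCV 4.12 (cv2) and the standard library are available. Lean on these libraries where they do the work, as an engineer would, in place of code of your own. Each camera call takes 0.05 s, during which the arm holds its last target. There are 200 camera calls.

## Working session

There is one attempt and no reset: what is moved stays moved. The work goes in short steps, each a Python script; the robot and the scene stay as the last script left them, time stands still between calls to the robot, and variables do not carry over. Pictures are saved under pics/ and viewed, at most 14 in all, crops included, and the job is handed in when it is done.

```bash
mkdir -p pics; cat > h.py <<'E'
import numpy as np, cv2
from rig import bot
def snap(cam,fn=None):
    d=bot.read_camera(cam)
    if fn: cv2.imwrite('pics/'+fn,d['image'][:,:,::-1]); np.savez('pics/'+fn[:-4],**{k:np.asarray(v) for k,v in d.items()})
    return d
def world(d,u,v,z=None):
    """pixel -> world, by depth, or on the plane z"""
    K=np.asarray(d['K']);R=np.asarray(d['rotation']);e=np.asarray(d['eye'])
    r=R@np.array([(u-K[0,2])/K[0,0],(v-K[1,2])/K[1,1],1.])
    if z is not None: return e+r*(z-e[2])/r[2]
    return e+r*float(d['depth'][int(round(v)),int(round(u))])
def cloud(d):
    K=np.asarray(d['K']);R=np.asarray(d['rotation']);e=np.asarray(d['eye'])
    v,u=np.mgrid[0:400,0:640]
    r=np.stack([(u-K[0,2])/K[0,0],(v-K[1,2])/K[1,1],np.ones(u.shape)],-1)*d['depth'][...,None]
    return r@R.T+e
E
python3 - <<'E'
from h import *
for c in('top','side'):
    d=snap(c,c+'0.png'); print(c,d['eye'],np.round(d['rotation'],3).tolist(),d['K'][0][0])
print(bot.get_ee_rot(),bot.get_clock(),bot.get_opening())
E
```

```text
top [ 448.30562499  -87.56084946 1311.62738218] [-173.051, 0.168, -91.655] 470.4192658441325
side [-63.04881657 643.46483187 920.70259685] [-130.729, 0.93, -138.669] 456.75300639000045
[ 1.79915791e+02 -8.10657704e-03 -1.54861962e+02] 0.1 0.9986340822769987
```

View pics/top0.png

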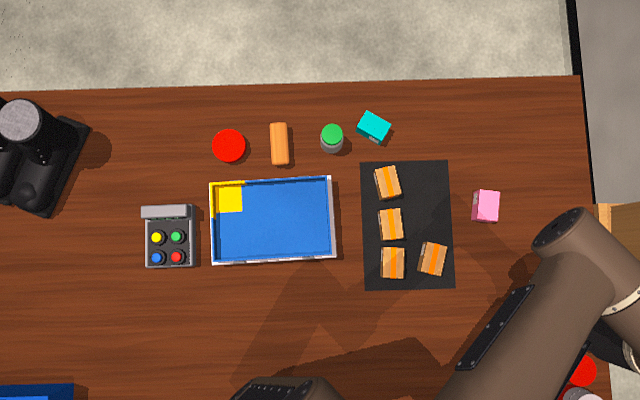

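View pics/side0.png

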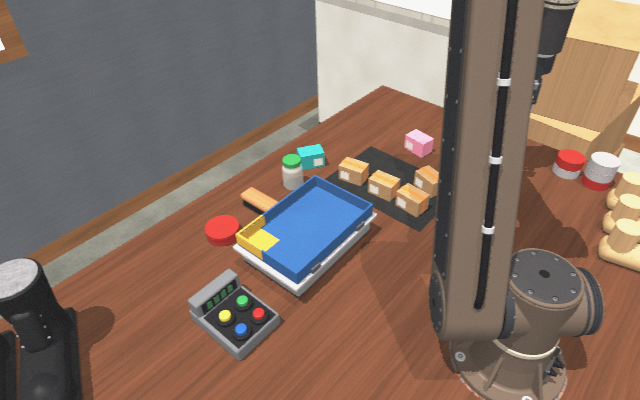

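The top view shows four brown cartons with orange tape at (387,183), (391,224), (393,263) and (432,259). The pink (486,205) and turquoise (374,127) boxes are the look-alikes and stay out of it. The tray's yellow corner is at (229,197). On the console, blue is at (157,258), red (176,257), yellow (156,238) and green (177,237).

```bash
cat >> h.py <<'E'
from scipy.spatial.transform import Rotation as Ro
_w,_c=world,cloud
def fix(d):
    d=dict(d); r=np.asarray(d['rotation'])
    if r.shape==(3,): d['rotation']=Ro.from_euler('xyz',r,degrees=True).as_matrix()
    return d
def world(d,u,v,z=None): return _w(fix(d),u,v,z)
def cloud(d): return _c(fix(d))
def cartons(d,show=True,lo=45,hi=64):
    """brown carton tops on the bench: x,y,yaw of the long side, size"""
    P=cloud(d); hsv=cv2.cvtColor(np.asarray(d['image']),cv2.COLOR_RGB2HSV)
    # candidates: top faces on z band, right of the tray
    m=((P[...,2]>lo)&(P[...,2]<hi)&(P[...,1]<-200)&(d['depth']>0)).astype(np.uint8)
    n,l,st,ce=cv2.connectedComponentsWithStats(m,connectivity=4); out=[]
    for i in range(1,n):
        if st[i,4]<150 or st[i,4]>1500: continue
        pts=P[l==i][:,:2].astype(np.float32); hue=np.median(hsv[l==i][:,0]); 
        (c,(w,h),a)=cv2.minAreaRect(pts)
        if w<h: w,h,a=h,w,a+90
        a=(a+90)%180-90
        out.append((c[0],c[1],a,w,h,hue,np.median(P[l==i][:,2]),*ce[i]))
    return out
E
python3 - <<'E'
from h import *
np.set_printoptions(suppress=True,precision=1)
d=dict(np.load('pics/top0.npz'))
for o in cartons(d): print(np.array(o))
P=cloud(d)
for n,(u,v) in dict(blue=(157,258),red=(176,257),yel=(156,238),gre=(177,237)).items(): print(n,world(d,u,v))
hsv=cv2.cvtColor(d['image'],cv2.COLOR_RGB2HSV)
im=d['image'].astype(int)
# key colour centroids
for n,(u,v) in dict(blue=(157,258),red=(176,257),yel=(156,238),gre=(177,237)).items():
    h0=int(hsv[v,u,0]); m=np.zeros((400,640),bool); m[v-9:v+10,u-9:u+10]=1
    dh=np.abs((hsv[...,0].astype(int)-h0+90)%180-90)
    m&=(dh<12)&(hsv[...,1]>120)&(np.abs(P[...,2]-P[v,u,2])<4)
    print(n,m.sum(),P[m].mean(0))
print('bench z',P[300,150],'floor',P[220,270])
# tray floor extent
m=(np.abs(P[...,2]-73)<6)&(P[...,1]<300)&(P[...,0]>300); n,l,st,ce=cv2.connectedComponentsWithStats(m.astype(np.uint8)); i=l[220,270]
print('floor',cv2.minAreaRect(P[l==i][:,:2].astype(np.float32)))
m=(np.abs(P[...,2]-107)<6)&(P[...,1]>-250)&(P[...,1]<150)&(P[...,0]>300)&(P[...,0]<720); print('rim',m.sum(),cv2.minAreaRect(P[m][:,:2].astype(np.float32)))
cv2.imwrite('pics/c1.png',cv2.resize(d['image'][160:280,130:350,::-1],None,fx=3.6,fy=3.6,interpolation=cv2.INTER_CUBIC))
E
```

```text
[ 802.5 -239.    58.2   80.3   56.6   89.    55.4  373.8  125. ]
[ 645.9 -270.4   11.8   81.2   56.9   16.    55.3  387.4  180.9]
[ 573.4 -536.7   -8.2   80.8   57.   165.    55.2  487.5  204.6]
[ 530.7 -274.2    4.4   80.2   55.7   16.    55.3  390.8  223.3]
[ 435.  -382.   -16.1   79.7   55.8   15.    55.3  433.   258. ]
[ 428.  -273.9   -3.    79.4   56.    15.    55.3  392.7  262. ]
[ 133.  -751.5  -36.9   79.5   53.6    2.    61.1  583.8  371.8]
blue [456.2 346.   67.5]
red [457.4 299.   57.8]
yel [509.  351.3  61.8]
gre [509.9 294.8  64.5]
blue 31 [458.6 351.3  65.4]
red 48 [458.3 298.9  59.2]
yel 63 [513.  352.5  61.8]
gre 54 [514.2 300.1  63. ]
bench z [342.8 387.5  -0.9] floor [547.2  47.1  72.2]
floor ((551.4306030273438, 44.370521545410156), (194.6575164794922, 295.3349304199219), 2.045318365097046)
rim 581 ((551.8511352539062, 22.10655975341797), (205.0780792236328, 261.0186767578125), 1.918675422668457)
```

View pics/c1.png

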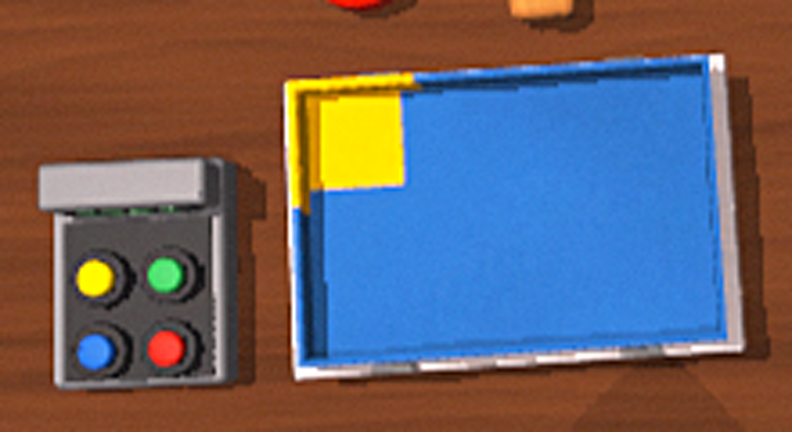

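Tray centre is about (551.5, 44.4) with yaw 2.0°, and the keys and all four cartons are located. Next I tare.

```bash
cat >> h.py <<'E'
KEYS=dict(tare=(458.5,351.5),store=(512.5,352.5),print=(513.5,300))
TY=-88.; C=np.array([551.4,44.4]); T=np.deg2rad(2.0)
def tray(x,y):
    """corner-frame xy -> world xy"""
    p=np.array([x+97,y+147]); return C+np.array([[np.cos(T),-np.sin(T)],[np.sin(T),np.cos(T)]])@p
def untray(X,Y):
    return np.array([[np.cos(T),np.sin(T)],[-np.sin(T),np.cos(T)]])@(np.array([X,Y])-C)-[97,147]
def press(k):
    x,y=KEYS[k]; bot.close()
    bot.reach([x,y,110],[180,0,TY])
    hit=bot.move_linear([x,y,40],velocity=30,until_force=8)
    print(k,hit,bot.get_position(),bot.get_force()); bot.pause(0.2)
    bot.move_linear([x,y,110],velocity=150)
E
python3 - <<'E'
from h import *
np.set_printoptions(suppress=True,precision=1)
bot.close(); bot.reach([458,351,150],[180,0,TY]); print(bot.get_clock(),bot.get_q())
press('tare'); print(bot.get_clock())
d=snap('top','top1.png')
for o in cartons(d): print(np.array(o))
E
```

```text
4.2833 [ 56.8  15.2 -18.3   0.  -56.5 -54.9]
tare True [458.5 351.5  56.1] [-2.4 -1.1  7.8]
7.1333
[ 802.3 -239.1   57.6   80.2   56.7   89.    55.2  373.8  125.1]
[ 645.7 -270.6   11.4   80.5   56.2   16.    55.2  387.5  181. ]
[ 573.5 -536.1   -9.    81.    57.3  164.    55.   487.5  204.6]
[ 530.6 -274.6    4.5   80.    55.6   16.    55.4  390.8  223.3]
[ 435.  -382.   -15.3   79.8   57.6   16.    55.1  433.   258.1]
[ 427.9 -273.8   -2.5   79.2   55.7   16.    55.4  392.8  262. ]
[ 142.5 -738.3   86.    80.7   79.8    2.5   60.8  578.5  368.7]
```

View pics/top1.png

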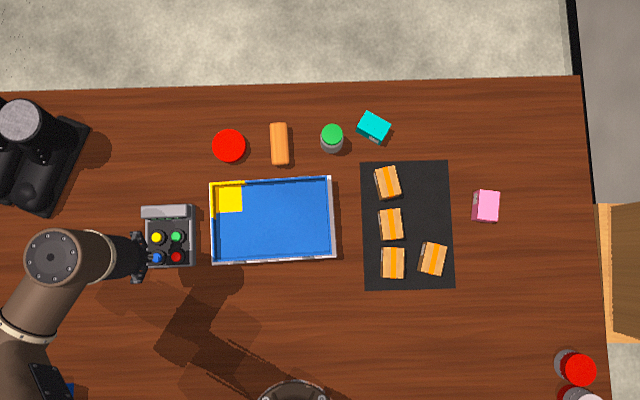

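Tare pressed: it stopped at 8 N about 6 mm down. With the arm out of the way, the view confirms exactly four brown cartons. I'll pack the first one.

```bash
cat >> h.py <<'E'
def pick(near):
    """find the brown carton nearest to `near`, grasp across its 55 mm and lift"""
    d=snap('top')
    cs=[o for o in cartons(d) if 10<=o[5]<=22 and 65<o[3]<95 and o[0]>350]
    o=min(cs,key=lambda o:np.hypot(o[0]-near[0],o[1]-near[1])); x,y,a=o[:3]
    print('pick',np.round(o[:5],1),'of',len(cs))
    ori=[180,0,a-180]
    bot.release(); bot.reach([x,y,140],ori); bot.move_linear([x,y,14],velocity=200)
    bot.close(); bot.move_linear([x,y,190],velocity=250)
    print('held',round(bot.get_opening(),3),round(bot.get_grip_force(),1),'t',round(bot.get_clock(),1))
def place(cx,cy,gx=36,gy=6):
    """cx,cy: tight centre in corner frame; set down short of it, slide home in y, let go"""
    o=[180,0,TY]
    p=tray(cx-gx,cy-gy); bot.reach([*p,200],o)
    print('over tray',round(bot.get_opening(),3),round(bot.get_grip_force(),1))
    bot.move_linear([*p,110],velocity=200)
    s=bot.move_linear([*p,88],velocity=40,until_force=8); print('down',s,bot.get_position()[2])
    z=bot.get_position()[2]
    q=tray(cx-gx,cy+6); h=bot.move_linear([*q,z],velocity=30,until_force=12); P=bot.get_position()
    print('y home',h,untray(P[0],P[1]))
    bot.release(); bot.move_linear([P[0],P[1],165],velocity=250); bot.close()
def push(cx,cy,axis,gap,f=10,z=90,over=10):
    """closed fingers push along +x or +y until contact force"""
    h=np.array([27.5,40.])[axis]; e=np.eye(2)[axis]; c=np.array([cx,cy])
    s=tray(*(c-e*(h+18+gap))); t=tray(*(c-e*(h+15-over)))
    P=bot.get_position()
    bot.move_linear([*s,165],velocity=250) if P[2]<250 else bot.reach([*s,165],[180,0,TY])
    bot.move_linear([*s,z],velocity=200)
    r=bot.move_linear([*t,z],velocity=40,until_force=f); P=bot.get_position()
    u=untray(P[0],P[1]); print('push','xy'[axis],r,'tip',np.round(u,1),'off',np.round((u-c)[axis]+h,1))
    b=tray(*(u-e*4)); bot.move_linear([*b,z],velocity=60); bot.move_linear([*b,165],velocity=250)
E
python3 - <<'E'
from h import *
np.set_printoptions(suppress=True,precision=1)
bot.reach([458,351,180],[180,0,TY]); bot.reach([428,-274,200],[180,0,-180])
pick((428,-274)); place(-27.5,-40)
push(-27.5,-40,0,36); push(-27.5,-40,1,2); push(-27.5,-40,0,2)
print(bot.get_clock()); bot.reach([428,-300,250],[180,0,-180]); snap('top','top2.png'); d=snap('side','side2.png')
im=np.load('pics/top2.npz')['image'][160:280,130:350,::-1]
cv2.imwrite('pics/c2.png',np.hstack([cv2.resize(im,(620,338),interpolation=cv2.INTER_CUBIC)]))
E
```

```text
pick [ 645.6 -270.6   11.2   80.6   55.7] of 1
held 0.638 67.5 t 13.6
over tray 0.637 67.5
down True 88.79662496611634
y home True [-63.6 -37.8]
push x True tip [-72.1 -40.3] off -17.1
push y True tip [-27.  -91.5] off -11.5
push x True tip [-73.9 -40.9] off -18.9
24.6
```

View pics/c2.png

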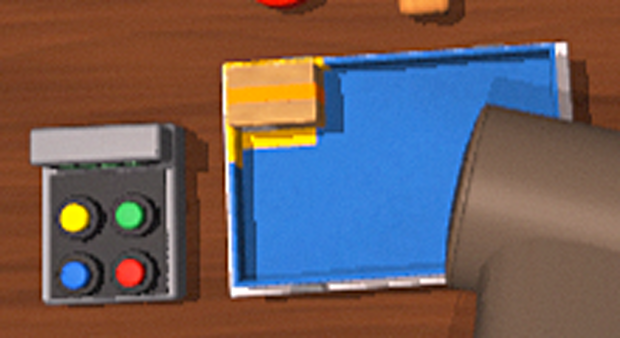

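The first carton sits in the yellow corner. I'll move the arm clear and check how tight it is from the depth.

```bash
cat >> h.py <<'E'
def packed(fn=None,top=None):
    """extents (corner frame) of carton tops in the tray"""
    d=snap('top',fn); P=cloud(d)
    hsv=cv2.cvtColor(np.asarray(d['image']),cv2.COLOR_RGB2HSV)
    m=(P[...,2]>118)&(P[...,2]<138)
    U=np.stack(untray_arr(P[...,0],P[...,1]),-1)
    m&=(U[...,0]>-194)&(U[...,0]<12)&(U[...,1]>-294)&(U[...,1]<12)&(hsv[...,0]<25)&(hsv[...,1]>60)
    n,l,st,_=cv2.connectedComponentsWithStats(m.astype(np.uint8),connectivity=4)
    for i in range(1,n):
        if st[i,4]<100: continue
        p=U[l==i]; (c,(w,h),a)=cv2.minAreaRect(p.astype(np.float32))
        print('top blob c',np.round(c,1),'wh',np.round((w,h),1),'a',round(a,1),'z',round(float(np.median(P[l==i][:,2])),1))
    return d,[o for o in cartons(d) if 10<=o[5]<=22 and o[0]>350]
def untray_arr(X,Y):
    c,s=np.cos(T),np.sin(T); X=X-C[0];Y=Y-C[1]; return c*X+s*Y-97,-s*X+c*Y-147
E
python3 - <<'E'
from h import *
np.set_printoptions(suppress=True,precision=1)
bot.reach([450,330,230],[180,0,TY])
d,cs=packed('top3.png'); [print(np.array(o)) for o in cs]; print(bot.get_clock())
im=d['image'][165:245,200:320,::-1]; cv2.imwrite('pics/c3.png',cv2.resize(im,(780,520),interpolation=cv2.INTER_CUBIC))
E
```

```text
top blob c [-28.6 -41.1] wh [55.3 80.8] a 0.8 z 128.5
[ 530.7 -274.1    4.9   80.4   55.4   16.    55.1  390.8  223.3]
[ 444.3 -438.4  -14.3   80.3   56.3   16.    55.3  454.3  254. ]
[ 427.9 -274.3   -3.6   79.8   55.4   16.    55.3  392.8  262. ]
28.75
```

View pics/c3.png

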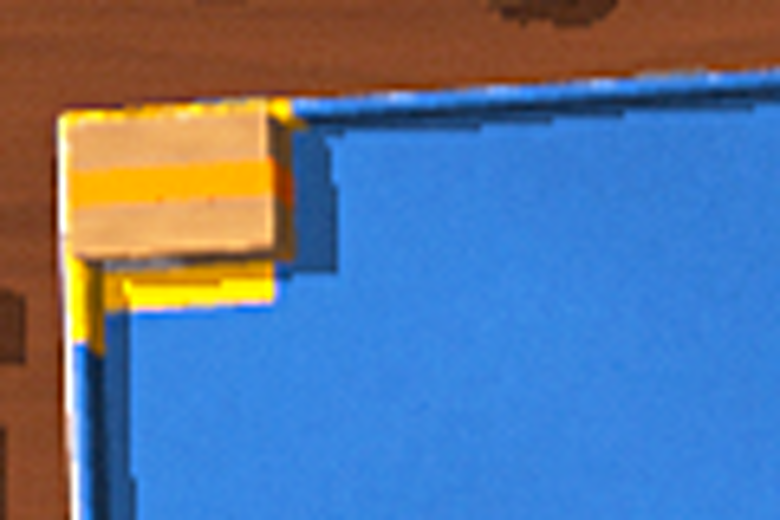

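The far-right carton has been knocked to (444,-438), so I re-detect before each pick. I'll press carton 1 once more, harder, to confirm it is home in x, and then pack the second.

```bash
python3 - <<'E'
from h import *
np.set_printoptions(suppress=True,precision=1)
bot.close()
bot.reach([*tray(-80,-40),200],[180,0,TY])
push(-27.5,-40,0,2,f=22); push(-27.5,-40,1,2,f=18)
bot.reach([450,330,230],[180,0,TY]); packed()
pick((530,-274)); print(bot.get_clock())
E
```

```text
push x True tip [-72.1 -40.1] off -17.1
push y True tip [-27.1 -91.4] off -11.4
top blob c [-28.4 -40.9] wh [55.7 80.5] a 0.2 z 128.1
pick [ 530.7 -274.1    4.3   80.4   56.1] of 3
held 0.637 63.7 t 39.9
39.85
```

```bash
python3 - <<'E'
from h import *
np.set_printoptions(suppress=True,precision=1)
place(-27.5,-120)
push(-27.5,-120,0,36,f=15); push(-27.5,-120,1,2,f=18); push(-27.5,-120,0,2,f=20)
bot.reach([450,330,230],[180,0,TY]); packed()
pick((428,-274)); 
place(-27.5,-200)
push(-27.5,-200,0,36,f=15); push(-27.5,-200,1,2,f=18); push(-27.5,-200,0,2,f=20)
bot.reach([450,330,230],[180,0,TY]); d,cs=packed('top4.png'); print([np.array(o) for o in cs],bot.get_clock())
im=d['image'][165:275,200:345,::-1]; cv2.imwrite('pics/c4.png',cv2.resize(im,(780,592),interpolation=cv2.INTER_CUBIC))
E
```

```text
over tray 0.634 63.5
down True 88.4522565719534
y home True [ -63.8 -117.7]
push x True tip [ -72.3 -120.3] off -17.3
push y True tip [ -27.  -171.5] off -11.5
push x True tip [ -74.1 -120.9] off -19.1
top blob c [-28.5 -80.9] wh [161.  56.] a 89.9 z 128.1
pick [ 428.  -273.8   -2.8   79.2   56.1] of 2
held 0.632 63.4 t 56.9
over tray 0.635 63.6
down True 88.48040132202968
y home True [ -64.  -197.4]
push x True tip [ -72.3 -200.4] off -17.3
push y True tip [ -27.  -251.6] off -11.6
push x True tip [ -74.1 -200.8] off -19.1
top blob c [ -28.8 -120.6] wh [240.8  55.3] a 90.0 z 128.2
[array([ 444.3, -438.8,  -14.2,   80.6,   56.8,   16. ,   55.4,  454.3,
        254. ])] 69.025
```

View pics/c4.png

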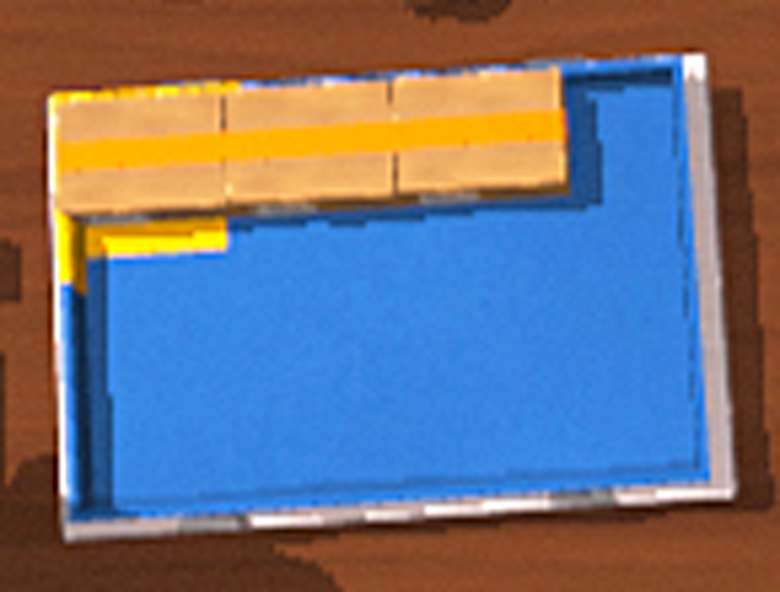

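The row measures 240.8 × 55.3 mm, so it is tight. The last x push on cartons 2 and 3 stopped about 2 mm early, probably because the run-up was so short. I'll repeat those with more run-up, then bring the last carton.

```bash
python3 - <<'E'
from h import *
np.set_printoptions(suppress=True,precision=1)
bot.close(); bot.reach([*tray(-90,-200),200],[180,0,TY])
for y in(-200,-120): push(-27.5,y,0,8,f=20)
bot.reach([450,330,230],[180,0,TY]); packed()
pick((444,-438))
place(-82.5,-40,gx=33)
push(-82.5,-40,0,30,f=15); push(-82.5,-40,1,6,f=18); push(-82.5,-40,0,8,f=20)
bot.reach([450,330,230],[180,0,TY]); d,cs=packed('top5.png'); print(len(cs),bot.get_clock())
im=d['image'][165:275,200:345,::-1]; cv2.imwrite('pics/c5.png',cv2.resize(im,(780,592),interpolation=cv2.INTER_CUBIC))
E
```

```text
push x True tip [ -72.  -200.2] off -17.0
push x True tip [ -72.2 -120.5] off -17.2
top blob c [ -28.6 -120.6] wh [ 55.7 240.6] a 0.2 z 128.2
pick [ 443.9 -439.8  -14.8   79.9   57.8] of 1
held 0.637 63.8 t 81.3
over tray 0.633 63.8
down True 88.58563585019778
y home True [-115.6  -37.9]
push x True tip [-127.4  -40.6] off -17.4
push y True tip [-82.3 -91.6] off -11.6
push x True tip [-127.2  -40.4] off -17.2
top blob c [ -56.  -120.8] wh [240.3 110.5] a 89.9 z 128.2
0 93.9
```

View pics/c5.png

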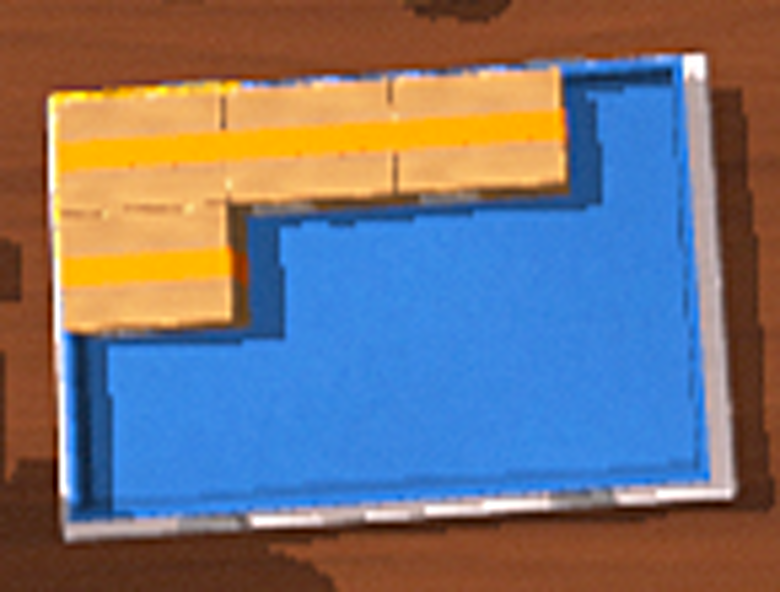

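All four are packed tight, with an overall block of 240.3 × 110.5 mm and no cartons left on the bench. Next come store and print, then a final check before handing in.

```bash
python3 - <<'E'
from h import *
np.set_printoptions(suppress=True,precision=1)
press('store'); bot.pause(0.4); press('print')
bot.move_linear([*KEYS['print'],200],velocity=200); bot.reach([430,300,260],[180,0,TY])
d,cs=packed('top6.png'); print(len(cs),bot.get_clock()); s=snap('side')
a=cv2.resize(s['image'][140:360,170:400],(560,536)); cv2.imwrite('pics/c6.png',a[:,:,::-1])
E
```

```text
store True [512.5 352.5  56.1] [-1.8 -0.3  6.7]
print True [513.5 300.   56.1] [-1.7 -0.6  6.7]
top blob c [ -55.6 -121. ] wh [110.4 240. ] a 0.1 z 128.2
0 101.5083
```

View pics/c6.png

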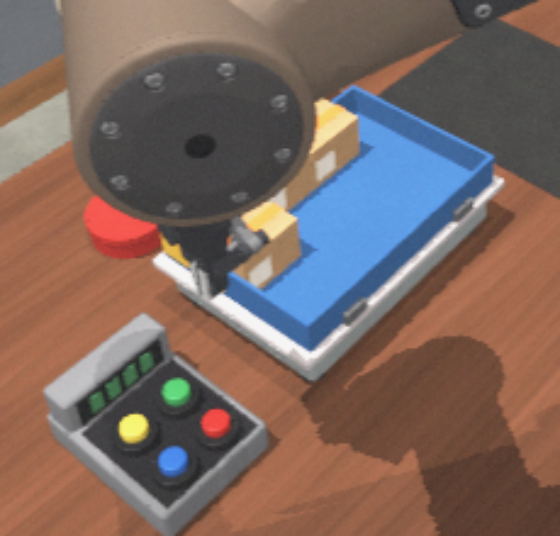

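View pics/top6.png

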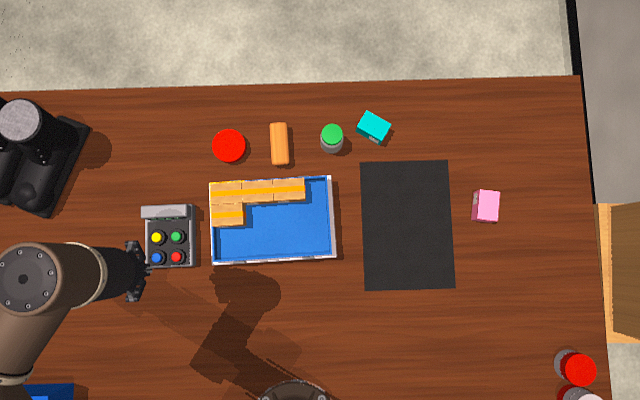

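The four cartons are still tight, the mat is empty, all the keys are up, and the tin, brush and jar are at their original pixels (229,146), (279,144) and (332,137). The robot touches nothing.

```bash
python3 -c "
from h import *
print(bot.hand_in())"
```

```text
the job is handed in; nothing more can be done
None
```

The job is handed in at about 102 s: scale tared empty, all four cartons packed tight from the yellow corner, then store and print pressed in that order, with the red key, tin, jar and brush untouched.

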